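# Clamp a walnut blank with the ratchet screw

## Task

Slide the loose walnut blank along the sloping bed of the clamp until its end rests against the end stop, its long side still on the ledge. Then turn the ratchet knob clockwise until the spindle grips the blank and the ratchet slips, carry on for about another quarter turn, and let go, leaving the blank clamped. Leave the jar, the wood slice and the brush where they are.

Things in the scene. Friction and masses are not known exactly. Their poses are not given: they have to be found in the camera images.
- bed: Sloping aluminium bed of a fixed grey screw clamp, 110 x 250 mm, tilted 30 degrees to face the robot; yaw varies. Origin: on its upper face, midway along, 85 mm above the table. +x up the slope, +y along the bed to the end stop, +z square out of the bed, along the screw (30 degrees off vertical). Face: x -47 to 63, y -125 to 125 mm. Ledge on the low side: face at x = -20.6, 12 thick, 10 high.
- stop (a point): Middle of the face of the steel end stop, at (0, 105, 10) mm in the bed's frame, same axes; the block spans x -20 to 20, y 105 to 123 mm and is 18 high.
- arm (a point): Middle of the top of the grey arm that carries the screw over the bed, on the screw axis at (0, 80, 82) mm in the bed's frame, same axes. The arm spans x -20 to 68, y 63 to 97, z 60 to 82 mm; its column stands at x 42 to 68, y 60 to 100 mm.
- blank: Loose dark walnut bar 40 x 150 x 20 mm, about 85 g, lying on the bed with its low long side on the ledge. Origin: centre of its underside; x across (40), y along (150, to the stop), z through the thickness, parallel to the bed's axes. It starts 50 to 70 mm short of the stop, clear of the spindle, and slides with under 2 N.
- blank_tail (a point): Centre of the blank's end face farthest from the stop, 10 mm above the bed; at home it lies at y = -45 mm in the bed's frame.
- spindle: Steel spindle, 14 mm across with a 20 mm foot, on the screw axis. Origin: centre of the foot's underside; z as the bed's. The foot starts 23 to 26.5 mm above the bed (the blank is 20 thick) and comes straight down 12 mm a turn as the knob turns clockwise, to 12 mm at the lowest, so turned down too early it bars the blank's way.
- knob_mid (a point): Middle of the knurled steel ratchet knob, 44 mm across, 44 mm high, on the screw axis at (0, 80, 117) mm in the bed's frame (z 95 to 139; a 32 mm collar fills z 83 to 95). z out of the bed. It stays at its height as it turns. Driving the screw takes 0.10 N m; when the spindle presses on the blank the ratchet slips at 0.15 N m. The screw stays where it is left.
- ratchet (a joint): Angle in rad by which the knob has slipped on the screw, clockwise seen from above the knob; 0 at the start; it grows only while the ratchet slips.
- jar: Bystander: glass jar with a wooden cap, 60 mm wide, 85 mm high, upright on the table to the +y side of the clamp. Origin: centre of its underside.
- slice: Bystander: flat round wood slice, 90 mm across, 14 mm high, on the table to the -y side of the clamp. Origin: centre of its underside.
- brush: Bystander: hand brush lying on the table to the -y side, beyond the slice. Origin: centre of its underside.
Things that resemble listed ones, but are neither listed nor needed, are in the scene too. Leave any purple or yellow look-alike of the blank alone.

How it is judged:
On the way, in this order (a step that is already met when the one before it is completed fails the run):
1. the blank lies against the end stop and on the ledge, before the spindle grips it (y of blank_tail in the frame of bed above -0.049 m and x of blank_tail in the frame of bed between -0.006 and 0.005 m and angle between the y axis of blank and the y axis of bed, either way round below 0.05 rad and angle between the z axis of blank and the z axis of bed, either way round below 0.05 rad and contact force between spindle and blank below 2 N and value of joint ratchet below 0.3 rad), for 0.2 s.
2. the spindle presses on the blank and the ratchet has slipped by at least 0.7 rad (contact force between spindle and blank above 8 N and value of joint ratchet above 0.7 rad), for 0.2 s.
At the end, for the whole second after the job is handed in: The blank lies flat on the bed with its end within 4 mm of the end stop and its side within 5 mm of the ledge, not twisted by more than 0.05 rad, at rest; the spindle presses on it with more than 8 N; the ratchet has slipped by more than 0.7 rad (all of step 2 and y of blank_tail in the frame of bed above -0.049 m and x of blank_tail in the frame of bed between -0.006 and 0.005 m and angle between the y axis of blank and the y axis of bed, either way round below 0.05 rad and angle between the z axis of blank and the z axis of bed, either way round below 0.05 rad and linear speed of blank below 0.01 m/s); the robot touches nothing.
It fails at once if a bystander is moved by more than 20 mm (distance of any of jar, slice, brush from where it was at the start of the episode above 0.02 m).
It fails at once if the blank leaves the bed (z of blank_tail in the frame of bed above 0.03 m or z of blank_tail in the frame of bed below -0.01 m).
It also fails if it takes over 61 s, if anything falls off the work surface, if the arm or the gripper's body presses on something with over 40 N, if the wrist force passes 120 N, or if a joint passes its speed limit or range.

## Robot

A 7-joint arm with a two-finger parallel gripper is mounted at the origin on the work surface. World frame = base frame: x ahead of the robot, y to its left, z up, the work surface at z = 0. Lengths are in m, angles in rad, forces in N, time in s.
With the tool pointing down it reaches from about 0.35 to 0.9 m from the base axis. Payload 8.1 kg.
Tool frame: the origin (TCP) lies midway between the tips of the shut fingers; the grasp point (between the pads) lies 19 mm behind it; z points along the fingers, x is the direction in which the jaws open and shut, and the axes are right-handed (so a half turn about z gives the same grasp; the last joint's range is limited). The gripper opens to 92 mm and grips with 3 to 60 N. Pads are 19 mm wide; open, the fingers measure 130 mm over their backs; the gripper's body (75 mm by 190 mm) begins 47 mm behind the grasp point.
Start: joints at [-1.306, 0.434, 0.025, 1.573, -0.012, 1.134, -0.075], TCP at [0.225, 0.583, 0.197] pointing down, gripper open.
Joint ranges: [-2.62, 2.62], [-0.44, 2.09], [-1.27, 1.32], [0.08, 2.57], [-1.32, 4.46], [0.12, 2], [-2.74, 2.74]. Speed limits (rad/s): [2.22, 2.22, 3.01, 3.01, 3.14, 3.14, 3.14].

## Interface

Orientations are given as a rotation vector (axis times angle).
In Python, from cell import arm gives the robot as it stands. The module is installed in compiled form; this text tells all that it offers.
- The arm moves only by the tool play_rows, never from a script. Its argument "motion" is a list of rows, each a list of 7 numbers: the gripper's target within -1 to 1 (fully open at 1, half-way at 0, shut at -1), then the shift along the tool's x, y, z in mm, then the turn, a rotation vector about the tool's x, y, z in rad. In form: [[claw, tx, ty, tz, ax, ay, az], ...]. A call has 1 to 10 rows; each row is the pose to reach, as a shift and turn from the pose measured when the call began, along the tool's axes at that moment; what a row does not reach only later rows make up. A row lasts 1/10 s, in which the tool goes at most 50 mm and 8.59 degrees, less where a joint would pass 70% of its speed; a pose out of reach is approached as far as the arm can. A call with a gripper value outside its range is refused whole. The fingers move at their own pace and stop on an object; "force" is the grip in N (left out, the last holds). Time passes only in rows, so rows that repeat a pose let the fingers close. It gives the time, the measured TCP pose, the force and the opening at its end, in the units of the state.
- arm.observe(): the state, without advancing time (a new reading comes with each control period).
- arm.get_image(name): name is "side" or "top"; returns a dict with "img" (420x560x3 uint8, blue, green, red), "depth" (420x560 float32, m along the optical axis (not along the pixel's ray), 0 where there is no reading), "K" (3x3 intrinsics, pixels), "k1" (the pictures are not rectified: a ray, as slopes to the right and down, at radius r is drawn at 1 + k1 r^2 times it, then the intrinsics apply), "rvec" (rotation vector, rad) and "tvec" (3), from world to camera coordinates, as OpenCV has them. Camera axes: x right, y down, z forward; pixel columns grow to the right and rows downward; lengths in m; the calibration is good to about 2 mm. A picture is of the moment at which its call begins.
- arm.sign_off(): hands the job in, once; it reports no verdict.
Trained networks look in a picture, given as the dict that the camera call returned (one of the last four; its "shot" number tells which), for a name from the list of things; names that differ only in an ending like _2 or _b are one class to them, and where a whole thing is asked for, a point or a joint stands for the part that bears it (a point fixed in the world has none). Each returns a list of dicts, best first, with "score" (0 to 1); they miss things now and then, are a little off and sometimes report something else, mostly with a low value. They report only what shows in the picture. A call takes as long as a camera call. They do not tell look-alikes from the thing itself.
- arm.look_for(picture, query): "box" ([left, top, width, height] as shares, 0 to 1, of the picture: columns of its width, rows of its height, round what is visible of it).
The state is a dict: "clock": time; "joints": joint angles; "dq": joint speeds; "joint_efforts": joint torques, N m; "position": TCP position; "ee_rot": TCP orientation; "force": force on the tool from outside, world axes, zero at the start; "ft_torque": the same for the moment, N m; "width": opening from 0.0 (shut) to 1.0 (fully open).
Only numpy, scipy, OpenCV 4.12 (cv2) and the standard library are available. Lean on these libraries where they do the work, as an engineer would, in place of code of your own. Each camera call takes 0.05 s, during which the arm holds its last target. There are 200 camera calls.

## Working session

There is one attempt and no reset: what is moved stays moved. The work goes in short steps, Python scripts to look and compute and a tool call to move; the robot and the scene stay as the last step left them, time stands still between calls to the robot, and variables do not carry over. Pictures are saved under pics/ and viewed, on a budget of 10 in all, crops included, one or two more only if the job needs it, and the job is handed in when it is done.

Besides the shell and the picture viewer there is one more tool, called as name([rows], argument=value, ...), one row to a line, values as JSON. play_rows: Moves the arm, as the interface text tells. Its arguments: {"type":"object","properties":{"motion":{"type":"array"},"force":{"type":"number"}},"required":["motion"]}

```bash
mkdir -p pics; ls; cat > h.py <<'E'
import numpy as np, cv2
from cell import arm
from scipy.spatial.transform import Rotation as R
def pts(p):
    K=p["K"];k1=p["k1"];d=p["depth"]
    v,u=np.mgrid[:d.shape[0],:d.shape[1]]
    uv=np.stack([u,v],-1).reshape(-1,1,2).astype(np.float64)
    n=cv2.undistortPoints(uv,np.array(K,float),np.array([k1,0,0,0,0.])).reshape(*d.shape,2)
    c=np.dstack([n*d[...,None],d])
    Rm=R.from_rotvec(np.array(p["rvec"]).ravel()).as_matrix()
    w=(c-np.array(p["tvec"]).ravel())@Rm
    w[d<=0]=np.nan
    return w
def proj(p,X):
    return cv2.projectPoints(np.array(X,float).reshape(-1,3),np.array(p["rvec"],float),np.array(p["tvec"],float),np.array(p["K"],float),np.array([p["k1"],0,0,0,0.]))[0].reshape(-1,2)
E
python3 - <<'E'
from h import *
ims=[]
s=arm.observe();print(s)
for n in("side","top"):
    p=arm.get_image(n);im=p["img"].copy();w=pts(p);np.savez(f"{n}.npz",img=p["img"],w=w)
    print(n,np.array(p["tvec"]).ravel(),p["k1"])
    for q in("bed","blank","stop","arm","spindle","knob_mid","jar","slice","brush"):
        try:r=arm.look_for(p,q)
        except Exception as e: print(q,e);continue
        for o in r[:2]:
            b=np.array(o["box"])*[560,420,560,420];c=(b[:2]+b[2:]/2).astype(int)
            print(q,round(o["score"],2),b.astype(int),w[c[1],c[0]].round(3))
    cv2.imwrite(f"pics/{n}.png",cv2.resize(im,(800,600)))
E
```

```text
pics
{'clock': 0.0, 'joints': array([-1.30557265,  0.43523114,  0.02501066,  1.57411728, -0.01160338,
        1.13402522, -0.07510302]), 'dq': array([-0.00021992,  0.00073784,  0.00058864,  0.00084855,  0.0008622 ,
       -0.00265955,  0.00125025]), 'joint_efforts': array([-2.84896742e-04, -6.67834640e+01,  9.85020362e-01, -3.14474881e+01,
       -6.06066710e-02,  4.26648546e-02,  1.57648496e-04]), 'position': array([0.22461113, 0.58262228, 0.1964326 ]), 'ee_rot': array([ 2.58945624e+00,  1.77699132e+00, -1.96488810e-03]), 'force': array([ 1.00864357, -0.45504525, -0.14250965]), 'ft_torque': array([-0.00357459, -0.01920924,  0.03784571]), 'width': 0.9988496503374463}
side [-0.4582864   0.25507386  1.09302269] -0.17534806482424453
bed 0.62 [263 162 102 113] [ 0.59  -0.     0.104]
blank 0.73 [200 259  64  32] [0.38  0.004 0.017]
blank 0.7 [294 203  51  48] [ 0.588 -0.03   0.102]
stop 0.83 [262 167 108 106] [ 0.59  -0.01   0.105]
arm 0.62 [264 166 101 108] [ 0.589 -0.003  0.103]
knob_mid 0.86 [263 167  24  24] [0.518 0.055 0.205]
knob_mid 0.49 [216 158  26  36] [0.515 0.315 0.055]
jar 0.74 [217 159  24  33] [0.515 0.316 0.058]
slice 0.98 [302 370  52  47] [ 0.411 -0.364  0.013]
brush 0.83 [376 294  48  73] [ 0.621 -0.307  0.014]
top [0.00307436 0.538158   1.00838102] -0.05606149715614744
bed 0.6 [224 163 113  65] [0.581 0.004 0.102]
blank 0.68 [262 250  19  65] [0.386 0.023 0.017]
blank 0.59 [326 256  62  49] [ 0.388 -0.181  0.02 ]
stop 0.67 [225 163 113  64] [0.583 0.001 0.101]
arm 0.59 [226 160 110  69] [0.583 0.001 0.101]
knob_mid 0.97 [236 202  21  27] [0.525 0.07  0.209]
jar 0.86 [123 215  31  26] [0.514 0.321 0.082]
slice 0.61 [412 250  38  35] [ 0.417 -0.36   0.015]
```

View pics/side.png

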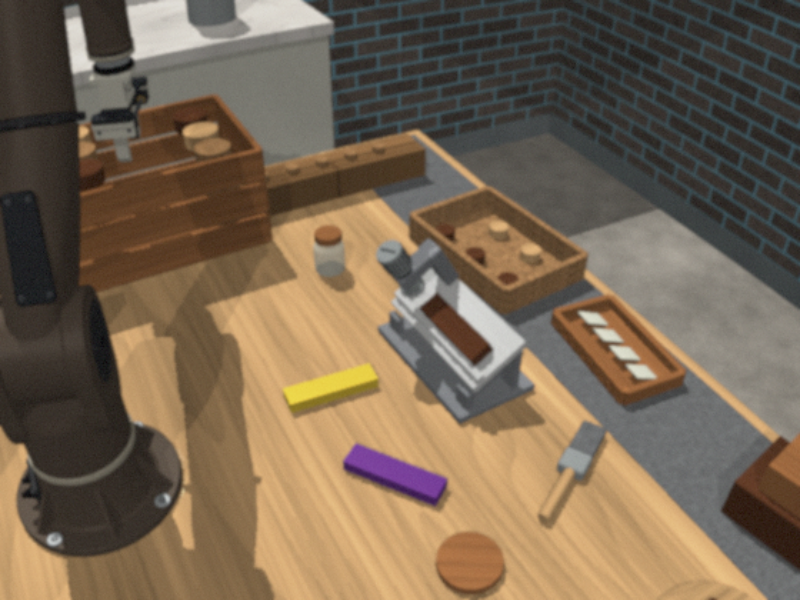

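View pics/top.png

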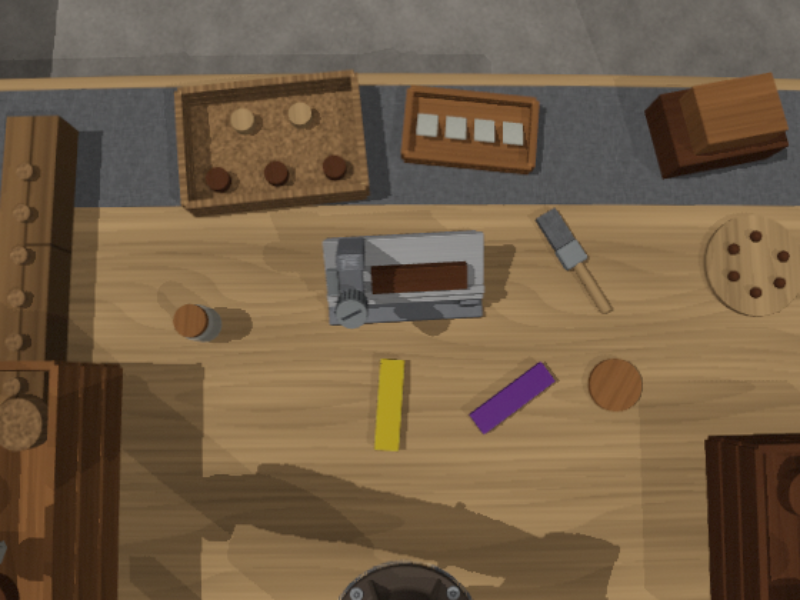

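The pictures show the clamp at around side (455,325) and top (405,275), with the walnut blank at top (420,277), the knob at top (350,312) and the stop to the left (+y). The yellow and purple bars on the table are look-alikes. Next I'll fit the bed frame.

```bash
cat > fit.py <<'E'
from h import *
from scipy.optimize import least_squares
def BR(yaw): return (R.from_euler('z',yaw)*R.from_euler('y',-30,degrees=True)).as_matrix()
if __name__=="__main__":
  for n in("side","top"):
    z=np.load(n+".npz");w=z["w"];im=z["img"].astype(int)
    roi=(abs(w[...,0]-.57)<.12)&(abs(w[...,1])<.17)&(w[...,2]>.03)
    b,g,r=im[...,0],im[...,1],im[...,2]
    brown=(roi&(r>b+20)&(r<130)&(w[...,2]>.07)).astype(np.uint8)
    nb,lab,st,_=cv2.connectedComponentsWithStats(brown)
    k=1+np.argmax(st[1:,4]);m=cv2.erode((lab==k).astype(np.uint8),np.ones((1,1)))>0
    P=w[m];P=P[~np.isnan(P[:,0])]
    print(n,len(P))
    # yaw such that blank is a tight rectangle on top plane
    Q=P-P.mean(0);u,s,vt=np.linalg.svd(Q,full_matrices=False)
    d=vt[0]*np.sign(vt[0][1]);nn=vt[2]*np.sign(vt[2][2])
    print(" long",d.round(3)," normal",nn.round(3),"tilt",np.degrees(np.arccos(nn[2])).round(1))
    yaw=np.arctan2(-d[0],d[1]);B=BR(yaw)
    q=P@B; print(" yaw deg",np.degrees(yaw).round(2),"q pct",np.percentile(q,[1,3,50,97,99],axis=0).round(4).tolist())
    kn=w[roi&(w[...,2]>.12)&(w[...,2]<.3)]@B
    top=kn[:,2].max()
    A=w[roi]@B
    zt=np.percentile(q[:,2],50)-.020
    F=A[abs(A[:,2]-zt)<.004]; print(" bed face ext",np.percentile(F,[1,50,99],axis=0).round(4).tolist(), "bed z",zt.round(4))
    T=A[abs(A[:,2]-zt-.139)<.006]; print(" knobtop n",len(T),"pct",np.percentile(T,[2,50,98],axis=0).round(4).tolist())
    T=A[abs(A[:,2]-zt-.082)<.004]; print(" armtop n",len(T),np.percentile(T,[2,50,98],axis=0).round(4).tolist())
E
python3 fit.py
```

```text
side 903
 long [-0.062  0.998  0.02 ]  normal [-0.526 -0.049  0.849] tilt 31.9
 yaw deg 3.53 q pct [[0.5333, -0.137, -0.216], [0.534, -0.1359, -0.2119], [0.5517, -0.074, -0.2023], [0.5697, 0.0028, -0.1986], [0.5704, 0.0076, -0.1975]]
 bed face ext [[0.5074, -0.165, -0.226], [0.5807, -0.0684, -0.2223], [0.6159, 0.0783, -0.2187]] bed z -0.2223
 knobtop n 240 pct [[0.535, 0.0195, -0.0886], [0.5547, 0.0374, -0.0841], [0.5745, 0.0606, -0.0804]]
 armtop n 300 [[0.5378, 0.0197, -0.1438], [0.5947, 0.0338, -0.1409], [0.621, 0.0566, -0.1371]]
top 1280
 long [-0.048  0.999  0.001]  normal [-0.383 -0.02   0.923] tilt 22.6
 yaw deg 2.76 q pct [[0.5334, -0.1267, -0.2187], [0.5348, -0.1226, -0.2157], [0.5566, -0.0537, -0.2027], [0.5732, 0.0153, -0.1994], [0.5736, 0.0185, -0.1986]]
 bed face ext [[0.5078, -0.1544, -0.2261], [0.5873, -0.0581, -0.2225], [0.6165, 0.0897, -0.2191]] bed z -0.2227
 knobtop n 356 pct [[0.5347, 0.0291, -0.0888], [0.5554, 0.0478, -0.0835], [0.5741, 0.0666, -0.0805]]
 armtop n 443 [[0.567, 0.0291, -0.1437], [0.5975, 0.0472, -0.1404], [0.6206, 0.0651, -0.1377]]
```

```bash
cat > fit2.py <<'E'
from fit import *
def box(q,x0,x1,y0,y1,z0,z1):
    c=np.array([x0+x1,y0+y1,z0+z1])/2000;h=np.array([x1-x0,y1-y0,z1-z0])/2000
    d=abs(q-c)-h
    return np.linalg.norm(np.maximum(d,0),axis=1)+np.minimum(d.max(1),0)
def cyl(q,r,z0,z1):
    d=np.c_[np.hypot(q[:,0],q[:,1]-.08)-r/1000,abs(q[:,2]-(z0+z1)/2000)-(z1-z0)/2000]
    return np.linalg.norm(np.maximum(d,0),axis=1)+np.minimum(d.max(1),0)
def sdf(q,t):
    t*=1000
    return np.min([box(q,-47,63,-125,125,-8,0),box(q,-32.6,-20.6,-125,125,0,10),box(q,-20,20,105,123,0,18),
      box(q,-20,68,63,97,60,82),box(q,42,68,60,100,0,60),cyl(q,22,95,139),cyl(q,16,83,95),box(q,-20.6,19.4,t,t+150,0,20)],axis=0)
O0=np.array([.585,.0,.085])
def solve(Ps):
    def f(v):
        out=[]
        for P in Ps:
            q=(P-[v[1],v[2],.085+v[4]])@BR(v[0]); s=sdf(q,v[3]); out.append(s)
        return np.concatenate(out)
    return least_squares(f,[.05,.575,-.02,-.105,0],loss='soft_l1',f_scale=.002,x_scale=[.02,.005,.005,.005,.005],diff_step=1e-4)
if __name__=="__main__":
    Ps=[]
    for n in("side","top"):
        w=np.load(n+".npz")["w"].reshape(-1,3);w=w[~np.isnan(w[:,0])]
        q=(w-[.575,-.02,.085])@BR(.05)
        Ps.append(w[(q[:,2]>-.006)&(q[:,2]<.15)&(q[:,0]>-.06)&(q[:,0]<.08)&(abs(q[:,1])<.14)&(w[:,2]>.05)])
    for S in(Ps[:1],Ps[1:],Ps):
        r=solve(S);print(r.x.round(4),"med",np.median(abs(r.fun)).round(4),"gap mm",((-.045-r.x[3])*1000).round(1),len(r.fun))
E
python3 fit2.py
```

```text
[ 0.0541  0.5829 -0.0035 -0.0749  0.0159] med 0.0018 gap mm 29.9 2775
[ 0.0641  0.5815 -0.0044 -0.1122  0.016 ] med 0.0017 gap mm 67.2 2807
[ 0.0607  0.5823 -0.0036 -0.0747  0.0161] med 0.0018 gap mm 29.7 5582
```

```bash
sed -i "s/\[.05,.575,-.02,-.105,0\]/[.055,.592,-.005,-.1,0]/; s/\[.575,-.02,.085\]/[.592,-.005,.085]/; s/-8,0),/-3,0),/" fit2.py; python3 fit2.py; python3 - <<'E'
from h import *
from fit import BR
R0=arm.observe(); T=R.from_rotvec(R0["ee_rot"]).as_matrix();print(T.round(3))
E
```

```text
[ 4.810e-02  5.922e-01 -3.100e-03 -9.550e-02  2.000e-04] med 0.001 gap mm 50.5 5039
[ 0.0477  0.5909 -0.0042 -0.096  -0.0006] med 0.0008 gap mm 51.0 5385
[ 4.750e-02  5.912e-01 -3.300e-03 -9.540e-02 -4.000e-04] med 0.0009 gap mm 50.4 10424
[[ 0.36   0.933  0.   ]
 [ 0.933 -0.36   0.   ]
 [ 0.     0.    -1.   ]]
```

```bash
cat > tgt.py <<'E'
from h import *
from fit import BR
B=BR(.0477);O=np.array([.5915,-.0035,.085])
def tool(spin):  # spin rad about tool z from x=x_b,y=-y_b,z=-z_b
    return B@np.diag([1.,-1,-1])@R.from_euler('z',spin).as_matrix()
def cur():
    s=arm.observe();T=R.from_rotvec(s["ee_rot"]).as_matrix();q=(s["position"]-O)@B
    print("t",round(s["clock"],2),"bed mm",(q*1000).round(1),"spinerr deg",np.degrees(R.from_matrix(tool(0).T@T).as_rotvec()).round(1),"j",s["joints"].round(2),"F bed",(s["force"]@B).round(1),"w",round(s["width"],3))
    return s["position"],T
def go(q,spin=0):
    p,T=cur();d=T.T@(O+B@(np.array(q)/1000)-p);r=R.from_matrix(T.T@tool(spin)).as_rotvec()
    print("->",q,"shift mm",(d*1000).round(1),"turn",r.round(4),"deg",np.degrees(np.linalg.norm(r)).round(1))
E
python3 -c "
from tgt import *
go([1,-132,280]);go([1,-132,280],np.pi)"
```

```text
t 1.0 bed mm [-236.8  603.5  266.4] spinerr deg [ 17.3 -26.6 -64.6] j [-1.31  0.43  0.03  1.57 -0.01  1.13 -0.08] F bed [ 0.1 -0.2  0. ] w 1.001
-> [1, -132, 280] shift mm [-592.5  479.2 -130.8] turn [-0.3021  0.4635  1.1274] deg 72.0
t 1.0 bed mm [-236.8  603.5  266.4] spinerr deg [ 17.3 -26.6 -64.6] j [-1.31  0.43  0.03  1.57 -0.01  1.13 -0.08] F bed [ 0.1 -0.2  0. ] w 1.001
-> [1, -132, 280] shift mm [-592.5  479.2 -130.8] turn [-0.5181 -0.3377 -1.934 ] deg 116.3
```

play_rows([
  [-1,0,0,-45,0,0,0],
  [-1,0,0,-90,0,0,0],
  [-1,0,0,-130,0,0,0],
  [-1,0,0,-130,0,0,0],
], force=25)

```text
clock: 1.4
position: [0.2256, 0.5857, 0.3337]
ee_rot: [-2.585, -1.774, -0.012]
force: [-0.1, 1.6, 0.1]
width: 0.7
```

```bash
python3 -c "
from tgt import *
go([1,-132,280]);go([1,-132,280],np.pi)"
```

```text
t 1.4 bed mm [-167.8  605.9  384.1] spinerr deg [ 17.7 -26.1 -64.5] j [-1.31  0.36  0.04  1.35 -0.01  1.42 -0.07] F bed [0.1 1.6 0.1] w 0.7
-> [1, -132, 280] shift mm [-595.   479.4   -0.7] turn [-0.3084  0.455   1.1251] deg 71.7
t 1.4 bed mm [-167.8  605.9  384.1] spinerr deg [ 17.7 -26.1 -64.5] j [-1.31  0.36  0.04  1.35 -0.01  1.42 -0.07] F bed [0.1 1.6 0.1] w 0.7
-> [1, -132, 280] shift mm [-595.   479.4   -0.7] turn [-0.5091 -0.3451 -1.9373] deg 116.5
```

play_rows([
  [-1,-37,30,0,-0.02,0.03,0.07],
  [-1,-74,60,0,-0.04,0.06,0.14],
  [-1,-111,90,0,-0.06,0.085,0.21],
  [-1,-149,120,0,-0.08,0.115,0.28],
  [-1,-186,150,0,-0.095,0.14,0.35],
  [-1,-223,180,0,-0.115,0.17,0.42],
  [-1,-260,210,0,-0.135,0.2,0.49],
  [-1,-297,240,0,-0.155,0.228,0.56],
  [-1,-335,270,0,-0.175,0.26,0.63],
  [-1,-372,300,0,-0.195,0.285,0.7],
])

```text
clock: 2.4
position: [0.3717, 0.1284, 0.3294]
ee_rot: [-2.993, -0.751, -0.538]
force: [0.6, -0.4, 0.6]
width: 0.008
```

```bash
python3 -c "
from tgt import *
go([1,-132,280])"
```

```text
t 2.4 bed mm [-62.5 142.3 318.3] spinerr deg [  6.6  -9.6 -24.2] j [-1.01 -0.36  0.29  2.12  0.28  1.07 -0.33] F bed [ 0.8 -0.5  0.2] w 0.008
-> [1, -132, 280] shift mm [-51.9 279.3   4.9] turn [-0.1147  0.1672  0.4223] deg 26.8
```

play_rows([
  [-1,-9,46,1,-0.02,0.028,0.07],
  [-1,-18,93,2,-0.04,0.056,0.14],
  [-1,-26,140,3,-0.057,0.084,0.21],
  [-1,-35,186,3,-0.076,0.11,0.28],
  [-1,-43,233,4,-0.095,0.14,0.35],
  [-1,-52,279,5,-0.115,0.167,0.422],
  [-1,-52,279,5,-0.115,0.167,0.422],
  [-1,-52,279,5,-0.115,0.167,0.422],
])

```text
clock: 3.2
position: [0.4581, -0.1423, 0.3275]
ee_rot: [-3.022, -0.069, -0.809]
force: [0.5, 1.2, 0.5]
width: 0.008
```

```bash
python3 -c "
from tgt import *
go([1,-132,60]);go([1,-132,12])"
```

```text
t 3.2 bed mm [ 1.000e-01 -1.323e+02  2.799e+02] spinerr deg [-0.  -0.   0.1] j [-0.65 -0.41  0.69  2.15  0.28  0.8  -0.03] F bed [0.8 1.2 0.1] w 0.008
-> [1, -132, 60] shift mm [  1.   -0.4 219.9] turn [ 0.0003  0.0006 -0.0016] deg 0.1
t 3.2 bed mm [ 1.000e-01 -1.323e+02  2.799e+02] spinerr deg [-0.  -0.   0.1] j [-0.65 -0.41  0.69  2.15  0.28  0.8  -0.03] F bed [0.8 1.2 0.1] w 0.008
-> [1, -132, 12] shift mm [  1.   -0.4 267.9] turn [ 0.0003  0.0006 -0.0016] deg 0.1
```

play_rows([
  [-1,1,0,40,0,0,0],
  [-1,1,0,80,0,0,0],
  [-1,1,0,120,0,0,0],
  [-1,1,0,160,0,0,0],
  [-1,1,0,200,0,0,0],
  [-1,1,0,235,0,0,0],
  [-1,1,0,255,0,0,0],
  [-1,1,0,265,0,0,0],
  [-1,1,0,268,0,0,0],
])

```text
clock: 4.1
position: [0.5635, -0.1172, 0.1403]
ee_rot: [-3.014, -0.088, -0.805]
force: [1.0, 1.4, 1.8]
width: 0.004
```

```bash
python3 -c "
from tgt import *
go([1,-60,12])
p=arm.get_image('side');cv2.imwrite('pics/s2.png',cv2.resize(p['img'][120:330,160:440],(800,600),interpolation=cv2.INTER_CUBIC))"
```

```text
t 4.1 bed mm [  -1.2 -112.3   64.6] spinerr deg [ 0.6 -0.1 -0.4] j [-0.52  0.26  0.89  2.3  -1.19  0.42  1.42] F bed [1.8 1.4 1.1] w 0.004
-> [1, -60, 12] shift mm [  2.7 -51.7  53.1] turn [-0.0106  0.0014  0.0075] deg 0.7
```

View pics/s2.png

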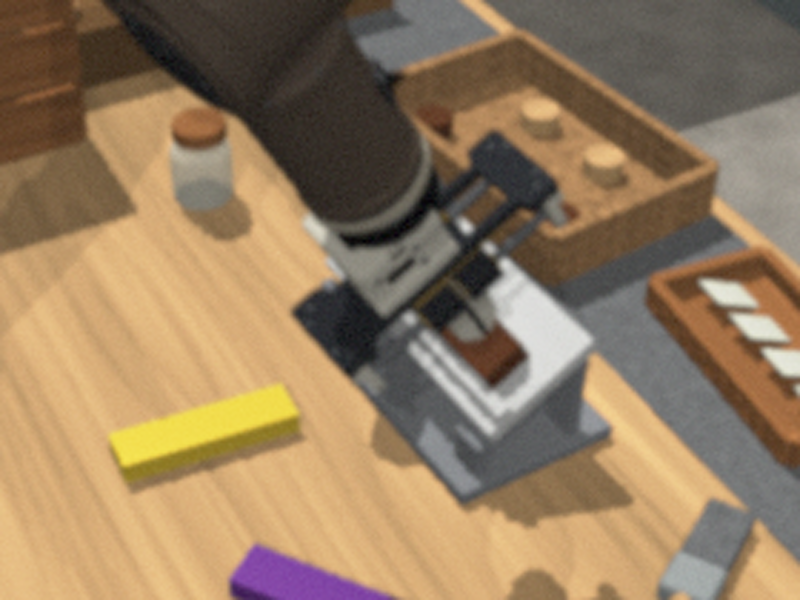

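The picture shows the wrist swung round the +y side. j5 is near its limit and the hand is near the wrist singularity, so the descent fell short. The blank hasn't been touched. I'll back out and come in with the elbow on the other side.

play_rows([
  [-1,0,4,-36,0,0,0],
  [-1,0,8,-72,0,0,0],
  [-1,0,12,-108,0,0,0],
  [-1,0,16,-144,0,0,0],
  [-1,0,20,-180,0,0,0],
  [-1,0,20,-215,0,0,0],
  [-1,0,20,-215,0,0,0],
])

```text
clock: 4.85
position: [0.4577, -0.1439, 0.3247]
ee_rot: [-3.019, -0.088, -0.806]
force: [1.9, -0.4, 0.4]
width: 0.008
```

```bash
cat >> tgt.py <<'E'
def gow(pos,psi,tilt=0.):
    # world pos mm, tool z down (tilted forward by tilt rad in the radial plane), tool x at heading psi (world deg)
    p,T=cur();M=R.from_euler('z',psi,degrees=True).as_matrix()@R.from_euler('y',-tilt).as_matrix()@np.diag([1.,-1,-1])
    d=T.T@(np.array(pos)/1000-p);r=R.from_matrix(T.T@M).as_rotvec()
    print("->",pos,"shift mm",(d*1000).round(1),"turn",r.round(4),"deg",np.degrees(np.linalg.norm(r)).round(1))
E
python3 -c "
from tgt import *
gow([372,128,330],28,.35);gow([225,583,334],69)"
```

```text
t 4.85 bed mm [  -1.6 -133.9  277.8] spinerr deg [ 0.4 -0.1 -0.5] j [-0.5  -0.35  0.63  2.15  0.14  0.76  0.14] F bed [ 1.9 -0.5 -0.6] w 0.008
-> [372, 128, 330] shift mm [ -57.9 -276.5  -39.1] turn [ 0.1811 -0.1691 -0.3907] deg 26.5
t 4.85 bed mm [  -1.6 -133.9  277.8] spinerr deg [ 0.4 -0.1 -0.5] j [-0.5  -0.35  0.63  2.15  0.14  0.76  0.14] F bed [ 1.9 -0.5 -0.6] w 0.008
-> [225, 583, 334] shift mm [-160.2 -739.3 -102.1] turn [ 0.2978 -0.4632 -1.1186] deg 71.4
```

```bash
python3 -c "
from tgt import *
gow([400,-450,360],-48)"
```

```text
t 4.85 bed mm [  -1.6 -133.9  277.8] spinerr deg [ 0.4 -0.1 -0.5] j [-0.5  -0.35  0.63  2.15  0.14  0.76  0.14] F bed [ 1.9 -0.5 -0.6] w 0.008
-> [400, -450, 360] shift mm [-47.8 302.1 -68.4] turn [-0.2343 -0.4855  0.8752] deg 58.9
```

play_rows([
  [-1,-6,38,-9,-0.03,-0.06,0.11],
  [-1,-12,76,-17,-0.06,-0.12,0.22],
  [-1,-18,113,-26,-0.09,-0.18,0.33],
  [-1,-24,151,-34,-0.117,-0.243,0.438],
  [-1,-30,189,-43,-0.146,-0.303,0.547],
  [-1,-36,227,-51,-0.176,-0.364,0.656],
  [-1,-42,264,-60,-0.205,-0.425,0.766],
  [-1,-48,302,-68,-0.234,-0.485,0.875],
  [-1,-48,302,-68,-0.234,-0.485,0.875],
])

```text
clock: 5.75
position: [0.3983, -0.4547, 0.3549]
ee_rot: [2.859, -1.29, -0.019]
force: [0.5, -0.2, -1.1]
width: 0.006
```

```bash
python3 -c "
from tgt import *
go([1,-132,60])"
```

```text
t 5.75 bed mm [ -50.9 -441.5  341. ] spinerr deg [-13.7 -28.7  50. ] j [ 0.06  0.49  1.17  1.41 -0.44  1.54  0.35] F bed [-0.1 -0.2 -1.2] w 0.006
-> [1, -132, 60] shift mm [-123.7 -340.3  215.2] turn [ 0.2393  0.5002 -0.8732] deg 59.3
```

```bash
cat >> tgt.py <<'E'
def arc(r0,r1,z,a0,a1,n,tilt=(0,0)):
    # print n rows along polar path (deg), rounded
    p,T=cur();out=[]
    for k in range(1,n+1):
        f=k/n;r=r0+(r1-r0)*f;a=a0+(a1-a0)*f;t=tilt[0]+(tilt[1]-tilt[0])*f;c=np.radians(a)
        M=R.from_euler('z',a,degrees=True).as_matrix()@R.from_euler('y',-t).as_matrix()@np.diag([1.,-1,-1])
        d=T.T@(np.array([r*np.cos(c),r*np.sin(c),z])/1000-p);rv=R.from_matrix(T.T@M).as_rotvec()
        out.append([-1]+[int(v) for v in (d*1000).round()]+[float(v) for v in rv.round(2)])
    print(out)
E
python3 -c "
from tgt import *
arc(600,420,340,-48,20,10,(0,.35))"
```

```text
t 5.75 bed mm [ -50.9 -441.5  341. ] spinerr deg [-13.7 -28.7  50. ] j [ 0.06  0.49  1.17  1.41 -0.44  1.54  0.35] F bed [-0.1 -0.2 -1.2] w 0.006
[[-1, -27, -77, 14, 0.01, 0.04, -0.13], [-1, -57, -140, 14, 0.02, 0.08, -0.25], [-1, -94, -198, 14, 0.03, 0.11, -0.37], [-1, -137, -248, 14, 0.04, 0.15, -0.48], [-1, -184, -292, 14, 0.06, 0.18, -0.6], [-1, -235, -328, 14, 0.08, 0.21, -0.72], [-1, -288, -356, 14, 0.11, 0.24, -0.84], [-1, -342, -376, 14, 0.14, 0.27, -0.95], [-1, -397, -388, 15, 0.17, 0.3, -1.07], [-1, -451, -393, 15, 0.21, 0.32, -1.18]]
```

play_rows([
  [-1,-27,-77,14,0.01,0.04,-0.13],
  [-1,-57,-140,14,0.02,0.08,-0.25],
  [-1,-94,-198,14,0.03,0.11,-0.37],
  [-1,-137,-248,14,0.04,0.15,-0.48],
  [-1,-184,-292,14,0.06,0.18,-0.6],
  [-1,-235,-328,14,0.08,0.21,-0.72],
  [-1,-288,-356,14,0.11,0.24,-0.84],
  [-1,-342,-376,14,0.14,0.27,-0.95],
  [-1,-397,-388,15,0.17,0.3,-1.07],
  [-1,-451,-393,15,0.21,0.32,-1.18],
])

```text
clock: 6.75
position: [0.442, 0.0103, 0.3407]
ee_rot: [-2.987, -0.537, -0.532]
force: [0.3, 1.4, 0.4]
width: 0.007
```

```bash
python3 -c "
from tgt import *
arc(420,480,360,20,60,8,(.3,.1))"
```

```text
t 6.75 bed mm [ -0.9  20.9 295.8] spinerr deg [  7.4  -9.7 -16. ] j [-0.97 -0.36  0.64  2.04  0.23  1.05 -0.04] F bed [0.5 1.4 0.2] w 0.007
[[-1, 14, -179, -16, 0.03, -0.08, -0.08], [-1, 17, -217, -15, 0.05, -0.1, -0.16], [-1, 16, -256, -15, 0.07, -0.13, -0.24], [-1, 12, -295, -17, 0.1, -0.15, -0.33], [-1, 5, -335, -19, 0.11, -0.17, -0.42], [-1, -6, -374, -23, 0.13, -0.2, -0.5], [-1, -20, -413, -29, 0.14, -0.22, -0.59], [-1, -38, -450, -35, 0.16, -0.24, -0.68]]
```

play_rows([
  [-1,4,-50,-5,0.01,-0.03,0],
  [-1,9,-100,-10,0.02,-0.05,-0.02],
  [-1,12,-150,-14,0.03,-0.07,-0.05],
  [-1,16,-200,-16,0.04,-0.09,-0.13],
  [-1,16,-250,-15,0.07,-0.13,-0.23],
  [-1,12,-295,-17,0.1,-0.15,-0.33],
  [-1,5,-335,-19,0.11,-0.17,-0.42],
  [-1,-6,-374,-23,0.13,-0.2,-0.5],
  [-1,-20,-413,-29,0.14,-0.22,-0.59],
  [-1,-38,-450,-35,0.16,-0.24,-0.68],
])

```text
clock: 7.75
position: [0.2378, 0.4172, 0.3597]
ee_rot: [-2.664, -1.56, -0.135]
force: [0.5, 1.1, -0.5]
width: 0.003
```

```bash
python3 -c "
from tgt import *
arc(480,680,340,60,50,5,(.05,0))
arc(680,680,330,50,10,10,(0,0))"
```

```text
t 7.75 bed mm [-151.3  437.1  404.5] spinerr deg [ 18.  -22.1 -55.5] j [-1.32  0.02  0.15  1.72  0.01  1.3  -0.11] F bed [ 0.3  1.1 -0.7] w 0.003
[[-1, 37, 21, 24, -0.0, -0.06, 0.05], [-1, 76, 43, 27, -0.01, -0.07, 0.08], [-1, 113, 67, 31, -0.01, -0.08, 0.12], [-1, 150, 94, 35, -0.01, -0.09, 0.15], [-1, 185, 123, 38, -0.01, -0.1, 0.19]]
t 7.75 bed mm [-151.3  437.1  404.5] spinerr deg [ 18.  -22.1 -55.5] j [-1.32  0.02  0.15  1.72  0.01  1.3  -0.11] F bed [ 0.3  1.1 -0.7] w 0.003
[[-1, 174, 169, 47, -0.01, -0.1, 0.26], [-1, 160, 215, 46, -0.02, -0.1, 0.33], [-1, 143, 259, 44, -0.02, -0.1, 0.4], [-1, 124, 302, 42, -0.02, -0.1, 0.47], [-1, 101, 344, 40, -0.03, -0.1, 0.54], [-1, 76, 384, 37, -0.03, -0.1, 0.6], [-1, 47, 422, 34, -0.03, -0.1, 0.67], [-1, 17, 458, 31, -0.04, -0.1, 0.74], [-1, -17, 492, 28, -0.04, -0.1, 0.81], [-1, -52, 523, 24, -0.05, -0.09, 0.88]]
```

play_rows([
  [-1,37,21,24,0,-0.06,0.05],
  [-1,76,43,27,-0.01,-0.07,0.08],
  [-1,113,67,31,-0.01,-0.08,0.12],
  [-1,150,94,35,-0.01,-0.09,0.15],
  [-1,185,123,38,-0.01,-0.1,0.19],
  [-1,174,169,47,-0.01,-0.1,0.26],
  [-1,160,215,46,-0.02,-0.1,0.33],
  [-1,143,259,44,-0.02,-0.1,0.4],
  [-1,124,302,42,-0.02,-0.1,0.47],
  [-1,101,344,40,-0.03,-0.1,0.54],
])

```text
clock: 8.75
position: [0.5886, 0.3398, 0.3296]
ee_rot: [3.034, 0.804, -0.001]
force: [-0.4, 0.3, -0.6]
width: 0.006
```

```bash
python3 -c "
from tgt import *
arc(690,680,340,30,-12,10)"
```

```text
t 8.75 bed mm [133.9 343.  205.1] spinerr deg [  6.9 -29.5 -26.4] j [-0.84  0.48  0.41  1.22 -0.18  1.48  0.06] F bed [-0.7  0.3 -0.3] w 0.006
[[-1, 8, 50, -10, 0.0, 0.0, 0.07], [-1, 2, 100, -10, 0.0, 0.0, 0.14], [-1, -8, 150, -10, 0.0, 0.0, 0.21], [-1, -22, 198, -10, 0.0, 0.0, 0.29], [-1, -39, 246, -10, 0.0, 0.0, 0.36], [-1, -59, 292, -10, 0.0, 0.0, 0.43], [-1, -83, 336, -9, 0.0, 0.0, 0.51], [-1, -110, 378, -9, 0.0, 0.0, 0.58], [-1, -139, 418, -9, 0.0, 0.0, 0.65], [-1, -172, 456, -9, 0.0, 0.0, 0.73]]
```

play_rows([
  [-1,8,50,-10,0,0,0.07],
  [-1,2,100,-10,0,0,0.14],
  [-1,-8,150,-10,0,0,0.21],
  [-1,-22,198,-10,0,0,0.29],
  [-1,-39,246,-10,0,0,0.36],
  [-1,-59,292,-10,0,0,0.43],
  [-1,-83,336,-9,0,0,0.51],
  [-1,-110,378,-9,0,0,0.58],
  [-1,-139,418,-9,0,0,0.65],
  [-1,-172,456,-9,0,0,0.73],
])

```text
clock: 9.75
position: [0.6653, -0.1377, 0.3396]
ee_rot: [3.122, -0.332, -0.0]
force: [1.7, -0.5, 0.6]
width: 0.004
```

```bash
cat >> tgt.py <<'E'
def go2(q,spin=0,tilt=15,n=1):
    # tool tilted by `tilt` deg from vertical (30 = square to bed), heading as bed; bed position mm
    p,T=cur();M=B@R.from_euler('y',30-tilt,degrees=True).as_matrix()@np.diag([1.,-1,-1])@R.from_euler('z',spin).as_matrix()
    d=T.T@(O+B@(np.array(q)/1000)-p);r=R.from_matrix(T.T@M).as_rotvec()
    print("->",q,"shift mm",(d*1000).round(1),"turn",r.round(4),"deg",np.degrees(np.linalg.norm(r)).round(1))
E
python3 -c "
from tgt import *
go2([1,-132,90]);go2([1,-132,11])"
```

```text
t 9.75 bed mm [ 185.6 -137.5  186.8] spinerr deg [ -4.  -29.8  14.5] j [-0.24  0.51  0.64  1.21 -0.29  1.51  0.15] F bed [ 1.7 -0.5 -0.3] w 0.004
-> [1, -132, 90] shift mm [-109.2   22.9  176.2] turn [ 0.036   0.2605 -0.2576] deg 21.1
t 9.75 bed mm [ 185.6 -137.5  186.8] spinerr deg [ -4.  -29.8  14.5] j [-0.24  0.51  0.64  1.21 -0.29  1.51  0.15] F bed [ 1.7 -0.5 -0.3] w 0.004
-> [1, -132, 11] shift mm [-71.   12.6 244.6] turn [ 0.036   0.2605 -0.2576] deg 21.1
```

play_rows([
  [-1,-22,5,35,0.007,0.05,-0.05],
  [-1,-44,9,70,0.014,0.1,-0.1],
  [-1,-66,14,105,0.022,0.156,-0.155],
  [-1,-87,18,141,0.029,0.208,-0.206],
  [-1,-109,23,176,0.036,0.26,-0.258],
  [-1,-109,23,176,0.036,0.26,-0.258],
])

```text
clock: 10.35
position: [0.54, -0.1339, 0.155]
ee_rot: [-3.105, -0.075, -0.38]
force: [0.7, -0.1, 0.6]
width: 0.007
```

```bash
python3 -c "
from tgt import *
go2([1,-132,40]);go2([1,-132,11])"
```

```text
t 10.35 bed mm [ -15.  -127.8   89.5] spinerr deg [  0.4 -16.    0.1] j [-0.24  0.25  0.53  2.05 -0.33  0.67  0.55] F bed [ 0.9 -0.2  0.2] w 0.007
-> [1, -132, 40] shift mm [29.   4.5 43.1] turn [-0.0067  0.0181 -0.    ] deg 1.1
t 10.35 bed mm [ -15.  -127.8   89.5] spinerr deg [  0.4 -16.    0.1] j [-0.24  0.25  0.53  2.05 -0.33  0.67  0.55] F bed [ 0.9 -0.2  0.2] w 0.007
-> [1, -132, 11] shift mm [37.   4.7 71. ] turn [-0.0067  0.0181 -0.    ] deg 1.1
```

play_rows([
  [-1,14,3,16,0,0,0],
  [-1,25,4,30,0,0.01,0],
  [-1,29,4,44,0,0.02,0],
  [-1,33,5,56,0,0.02,0],
  [-1,36,5,65,0,0.02,0],
  [-1,37,5,71,0,0.02,0],
  [-1,37,5,71,0,0.02,0],
  [-1,37,5,71,0,0.02,0],
])

```text
clock: 11.15
position: [0.5932, -0.1359, 0.0952]
ee_rot: [-3.101, -0.075, -0.411]
force: [0.0, 0.5, -0.1]
width: 0.007
```

```bash
python3 -c "
from tgt import *
go2([1,-110,11]);go2([1,-54,11])"
```

```text
t 11.15 bed mm [   1.1 -132.3   11.2] spinerr deg [  0.4 -14.9   0.1] j [-0.15  0.4   0.44  2.01 -0.48  0.55  0.67] F bed [-0.   0.5 -0.1] w 0.007
-> [1, -110, 11] shift mm [ -0.  -22.3   0.3] turn [-0.0067 -0.0018 -0.0002] deg 0.4
t 11.15 bed mm [   1.1 -132.3   11.2] spinerr deg [  0.4 -14.9   0.1] j [-0.15  0.4   0.44  2.01 -0.48  0.55  0.67] F bed [-0.   0.5 -0.1] w 0.007
-> [1, -54, 11] shift mm [ -0.  -78.3   0.7] turn [-0.0067 -0.0018 -0.0002] deg 0.4
```

play_rows([
  [-1,0,-10,0,0,0,0],
  [-1,0,-20,0,0,0,0],
  [-1,0,-28,0,0,0,0],
  [-1,0,-35,0,0,0,0],
  [-1,0,-42,0,0,0,0],
  [-1,0,-49,0,0,0,0],
  [-1,0,-56,0,0,0,0],
  [-1,0,-62,0,0,0,0],
  [-1,0,-67,0,0,0,0],
  [-1,0,-70,0,0,0,0],
])

```text
clock: 12.15
position: [0.5897, -0.0654, 0.0956]
ee_rot: [-3.101, -0.076, -0.411]
force: [-0.2, 0.5, -0.4]
width: 0.002
```

play_rows([
  [-1,0,-2,0,0,0,0],
  [-1,0,-4,0,0,0,0],
  [-1,0,-5,0,0,0,0],
  [-1,0,-6,0,0,0,0],
  [-1,0,-6,0,0,0,0],
])

```text
clock: 12.65
position: [0.5894, -0.0594, 0.0957]
ee_rot: [-3.101, -0.076, -0.411]
force: [-0.7, 0.1, 0.2]
width: 0.004
```

```bash
python3 -c "
from tgt import *
cur()
for n in('side','top'):
    p=arm.get_image(n);np.savez(n+'2.npz',img=p['img'],w=pts(p))
    c=proj(p,O).ravel().astype(int)
    cv2.imwrite('pics/%s3.png'%n,cv2.resize(p['img'][c[1]-75:c[1]+75,c[0]-100:c[0]+100],(800,600),interpolation=cv2.INTER_CUBIC))"
```

```text
t 12.65 bed mm [  1.2 -55.7  11.6] spinerr deg [  0.4 -14.9   0. ] j [-0.34  0.38  0.48  2.06 -0.44  0.52  0.5 ] F bed [-0.5  0.1  0.5] w 0.004
```

View pics/top3.png

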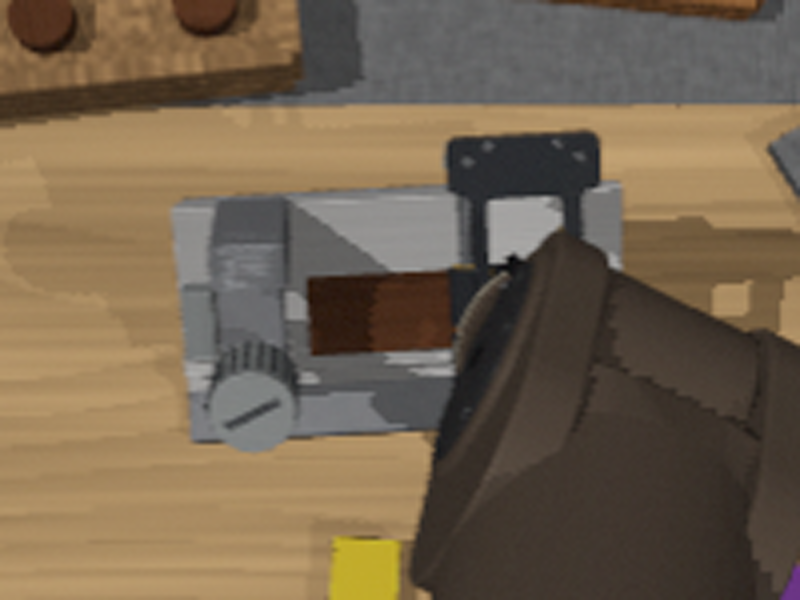

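The top crop shows the blank's free end at about (310,315), still short of the arm at (285,300). I'll measure where its front edge is.

```bash
python3 -c "
from tgt import *
for n in('side','top','side2','top2'):
    z=np.load(n+'.npz');w=z['w'];im=z['img'].astype(int);q=(w-O)@B
    m=(abs(q[...,2]-.02)<.005)&(abs(q[...,0])<.019)&(abs(q[...,1])<.125)&(im[...,2]>im[...,0]+15)&(im[...,2]<150)
    y=q[m][:,1]*1000;x=q[m][:,0]*1000;print(n,m.sum(),np.percentile(y,[0,1,50,99,100]).round(1),np.percentile(x,[1,99]).round(1))
"
```

```text
side 832 [-99.  -96.8 -28.7  48.   50.6] [-18.6  17.8]
top 1082 [-95.2 -94.8 -21.2  51.  121.9] [-18.7  18.7]
side2 481 [-100.2  -97.4  -59.3   26.6   30.1] [-18.8  17.3]
top2 566 [-27.7 -23.8  14.2  52.  121.5] [-18.5  18.7]
```

View pics/side3.png

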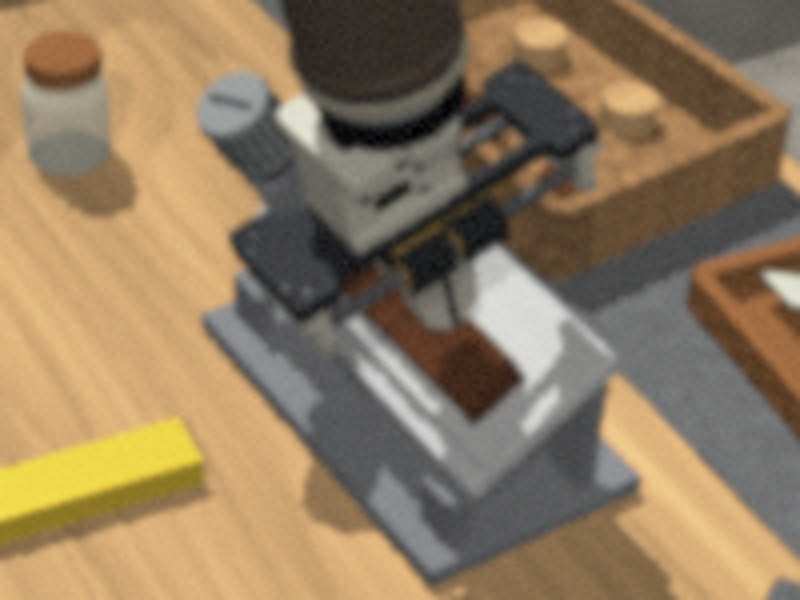

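```bash
python3 -c "
from tgt import *
p=arm.get_image('side');w=pts(p);q=((w-O)@B*1000)
c=proj(p,O).ravel().astype(int)
for v in range(240,345,8):
    print(v,[tuple(int(t) for t in q[c[1]-75+v//4,c[0]-100+u//4]) for u in (425,440,455,470)])
s=arm.observe();print(s['position'])
"
```

```text
240 [(20, -80, 127), (25, -86, 126), (30, -91, 125), (37, -91, 117)]
248 [(16, -87, 131), (22, -91, 127), (27, -92, 121), (34, -92, 113)]
256 [(13, -92, 132), (20, -92, 124), (25, -92, 117), (32, -92, 108)]
264 [(11, -91, 126), (17, -92, 119), (23, -91, 111), (33, -68, 73)]
272 [(8, -91, 122), (15, -92, 114), (24, -67, 75), (31, -67, 67)]
280 [(6, -91, 117), (16, -65, 75), (21, -67, 70), (28, -65, 58)]
288 [(3, -94, 115), (13, -66, 72), (18, -68, 67), (25, -68, 57)]
296 [(4, -65, 74), (11, -67, 67), (16, -64, 56), (23, -66, 50)]
304 [(2, -63, 67), (8, -65, 59), (14, -65, 53), (21, -65, 43)]
312 [(0, -64, 63), (5, -68, 58), (11, -64, 46), (23, -33, -2)]
320 [(-3, -64, 58), (3, -65, 49), (9, -63, 40), (17, -55, 19)]
328 [(-2, -34, 14), (3, -44, 17), (8, -49, 16), (14, -58, 17)]
336 [(-6, -40, 16), (0, -49, 17), (5, -53, 16), (10, -66, 23)]
344 [(-9, -43, 14), (-2, -53, 17), (1, -58, 16), (8, -63, 14)]
[ 0.58936155 -0.05956508  0.09565897]
```

The depth readings show the real finger tips about 27 mm behind the reported TCP, so they passed over the blank. I'll go back behind the tail and come down slowly, watching for contact.

play_rows([
  [-1,0,20,0,0,0,0],
  [-1,0,45,0,0,0,0],
  [-1,0,70,0,0,0,0],
  [-1,0,75,0,0,0,0],
  [-1,0,75,4,0,0,0],
  [-1,0,75,8,0,0,0],
  [-1,0,75,11,0,0,0],
  [-1,0,75,14,0,0,0],
  [-1,0,75,14,0,0,0],
])

```text
clock: 13.7
position: [0.5966, -0.1333, 0.0811]
ee_rot: [-3.1, -0.077, -0.409]
force: [-0.6, -0.9, -0.9]
width: 0.004
```

```bash
python3 -c "
from tgt import *
cur()
p=arm.get_image('side');w=pts(p);q=((w-O)@B*1000)
c=proj(p,O).ravel().astype(int)
m=(abs(q[...,0]-5)<25)&(q[...,1]<-105)&(q[...,1]>-150)&(q[...,2]>3)&(q[...,2]<60)
v,u=np.nonzero(m)
for a,b in list(zip(v,u))[-45::2]: print(a,b,q[a,b].astype(int),p['img'][a,b])
"
```

```text
t 13.7 bed mm [  -2.9 -129.9   -2.9] spinerr deg [  0.4 -14.9  -0. ] j [-0.14  0.43  0.42  2.02 -0.51  0.53  0.69] F bed [-1.  -0.9 -0.5] w 0.004
252 340 [  -5 -137   50] [100 106 111]
252 342 [  -2 -139   48] [111 121 123]
252 344 [   0 -142   47] [112 121 124]
252 346 [   4 -141   40] [111 117 121]
252 348 [   7 -141   36] [67 74 74]
252 350 [  11 -141   31] [114 121 123]
253 340 [  -6 -134   43] [100 108 110]
253 342 [  -3 -143   51] [109 119 122]
253 344 [   0 -140   42] [114 124 127]
253 346 [   2 -142   40] [103 114 115]
253 348 [   6 -140   31] [70 74 77]
253 350 [   9 -141   29] [112 119 122]
254 341 [  -6 -139   44] [107 115 115]
254 343 [  -2 -138   39] [115 125 127]
254 345 [   0 -141   38] [117 125 130]
254 347 [   3 -139   31] [ 98 105 107]
254 349 [   7 -139   24] [100 105 107]
255 338 [  -9 -106    3] [128 129 129]
255 343 [  -4 -141   40] [127 135 138]
255 345 [  -1 -140   33] [127 136 137]
255 347 [   2 -142   31] [118 124 127]
256 346 [   0 -138   26] [142 147 149]
256 348 [   2 -141   24] [133 137 137]
```

play_rows([
  [-1,0,0,4,0,0,0],
  [-1,0,0,8,0,0,0],
  [-1,1,0,11,0,0,0],
  [-1,1,0,14,0,0,0],
  [-1,1,0,14,0,0,0],
])

```text
clock: 14.25
position: [0.6011, -0.1332, 0.0675]
ee_rot: [-3.101, -0.077, -0.409]
force: [-0.9, 0.2, 0.3]
width: 0.006
```

play_rows([
  [-1,0,-8,0,0,0,0],
  [-1,0,-16,0,0,0,0],
  [-1,0,-22,0,0,0,0],
  [-1,0,-28,0,0,0,0],
  [-1,0,-34,0,0,0,0],
  [-1,0,-38,0,0,0,0],
  [-1,0,-38,0,0,0,0],
])

```text
clock: 14.95
position: [0.5992, -0.0944, 0.0679]
ee_rot: [-3.1, -0.078, -0.409]
force: [0.7, 0.6, 0.6]
width: 0.005
```

```bash
cat > meas.py <<'E'
from tgt import *
def meas(n):
    p=arm.get_image(n);q=(pts(p)-O)@B;im=p['img'].astype(int)
    m=(abs(q[...,2]-.02)<.005)&(abs(q[...,0])<.019)&(abs(q[...,1])<.11)&(im[...,2]>im[...,0]+15)&(im[...,2]<150)
    y=q[m][:,1]*1000;x=q[m][:,0]*1000;print(n,m.sum(),np.percentile(y,[0,1,50,99,100]).round(1),np.percentile(x,[1,99]).round(1))
if __name__=="__main__": cur();meas('side');meas('top')
E
python3 meas.py
```

```text
t 14.95 bed mm [ -5.6 -91.1 -16.5] spinerr deg [  0.5 -15.   -0. ] j [-0.21  0.44  0.42  2.05 -0.51  0.48  0.63] F bed [0.9 0.5 0.2] w 0.005
side 166 [-81.6 -80.5  39.7  67.4  69.8] [-18.9   5.4]
top 918 [-68.  -60.9   0.9  63.   64.4] [-18.6  18.7]
```

play_rows([
  [-1,0,-5,0,0,0,0],
  [-1,0,-11,0,0,0,0],
  [-1,0,-17,0,0,0,0],
  [-1,0,-22,0,0,0,0],
  [-1,0,-27,0,0,0,0],
  [-1,0,-31,0,0,0,0],
  [-1,0,-34,0,0,0,0],
  [-1,0,-34,0,0,0,0],
])

```text
clock: 15.85
position: [0.5975, -0.0605, 0.0681]
ee_rot: [-3.1, -0.078, -0.409]
force: [-0.2, 0.2, -0.0]
width: 0.003
```

play_rows([
  [-1,0,-1,0,0,0,0],
  [-1,0,-2,0,0,0,0],
  [-1,0,-3,0,0,0,0],
  [-1,0,-3,0,0,0,0],
])

```text
clock: 16.25
position: [0.5974, -0.0585, 0.0681]
ee_rot: [-3.101, -0.077, -0.409]
force: [-0.0, -4.4, -0.5]
width: 0.001
```

```bash
python3 meas.py
```

```text
t 16.25 bed mm [ -5.6 -55.2 -16.2] spinerr deg [  0.4 -15.    0. ] j [-0.31  0.43  0.44  2.07 -0.5   0.47  0.55] F bed [-0.5 -4.3 -0.4] w 0.001
side 101 [-44.8 -43.7  -1.6 101.6 103.5] [-18.8  -7.8]
top 658 [-25.6 -21.5  21.7 103.8 104.7] [-18.7  18.6]
```

play_rows([
  [-1,0,10,0,0,0,0],
  [-1,0,25,-5,0,0,0],
  [-1,0,30,-40,0,0,0],
  [-1,0,30,-85,0,0,0],
  [-1,0,30,-130,0,0,0],
  [-1,0,30,-170,0,0,0],
  [-1,0,30,-210,0,0,0],
  [1,0,30,-240,0,0,0],
  [1,0,30,-240,0,0,0],
])

```text
clock: 17.25
position: [0.5381, -0.0936, 0.3043]
ee_rot: [-3.098, -0.077, -0.42]
force: [-1.0, 0.0, -0.2]
width: 0.135
```

```bash
python3 meas.py; python3 -c "
from tgt import *
go([0,80,180]);go([0,80,180],-np.pi/2)"
```

```text
t 17.25 bed mm [ 59.7 -87.4 218.8] spinerr deg [  0.5 -14.6   0. ] j [-0.49  0.04  0.64  1.88 -0.1   0.98  0.24] F bed [-1.   0.1  0.3] w 0.135
side 696 [-47.1 -45.9  15.2  96.7 104.6] [-18.6  17.9]
top 796 [-43.8 -43.4  10.6 103.2 104.6] [-18.5  18.6]
t 17.35 bed mm [ 56.6 -86.5 215.8] spinerr deg [  0.5 -14.9  -0. ] j [-0.49  0.04  0.64  1.88 -0.1   0.97  0.24] F bed [ 0.5  0.6 -0.1] w 0.213
-> [0, 80, 180] shift mm [ -45.2 -166.2   50.4] turn [-0.008   0.2598  0.0004] deg 14.9
t 17.35 bed mm [ 56.6 -86.5 215.8] spinerr deg [  0.5 -14.9  -0. ] j [-0.49  0.04  0.64  1.88 -0.1   0.97  0.24] F bed [ 0.5  0.6 -0.1] w 0.213
-> [0, 80, 180] shift mm [ -45.2 -166.2   50.4] turn [-0.2102  0.1977 -1.5607] deg 90.9
```

```bash
python3 -c "
from tgt import *
go([0,80,180],-1.1)"
```

```text
t 17.35 bed mm [ 56.6 -86.5 215.8] spinerr deg [  0.5 -14.9  -0. ] j [-0.49  0.04  0.64  1.88 -0.1   0.97  0.24] F bed [ 0.5  0.6 -0.1] w 0.213
-> [0, 80, 180] shift mm [ -45.2 -166.2   50.4] turn [-0.15    0.2286 -1.0931] deg 64.6
```

play_rows([
  [1,-5,-20,0,-0.02,0.03,-0.14],
  [1,-11,-41,0,-0.04,0.057,-0.27],
  [1,-17,-62,0,-0.056,0.086,-0.41],
  [1,-22,-83,5,-0.075,0.114,-0.55],
  [1,-28,-104,12,-0.094,0.143,-0.68],
  [1,-34,-125,20,-0.11,0.17,-0.82],
  [1,-40,-146,35,-0.13,0.2,-0.957],
  [1,-45,-166,50,-0.15,0.229,-1.093],
  [1,-45,-166,50,-0.15,0.229,-1.093],
  [1,-45,-166,50,-0.15,0.229,-1.093],
])

```text
clock: 18.35
position: [0.4971, 0.0715, 0.24]
ee_rot: [2.36, 1.523, 0.646]
force: [0.6, 0.0, -0.2]
width: 0.993
```

```bash
python3 -c "
from tgt import *
go([0,80,130],-2.2)"
```

```text
t 18.35 bed mm [ -1.   79.4 179.6] spinerr deg [  0.   -0.2 -63. ] j [-0.72 -0.13  0.31  2.28  0.44  0.53  0.41] F bed [ 0.4  0.  -0.5] w 0.993
-> [0, 80, 130] shift mm [ 1.1  0.7 49.6] turn [-3.1000e-03  1.0000e-03 -1.1012e+00] deg 63.1
```

play_rows([
  [1,1,0,5,0,0,-0.14],
  [1,1,1,10,0,0,-0.29],
  [1,1,1,15,0,0,-0.43],
  [1,1,1,20,0,0,-0.58],
  [1,1,1,26,0,0,-0.72],
  [1,1,1,32,0,0,-0.87],
  [1,1,1,38,0,0,-1.01],
  [1,1,1,44,0,0,-1.16],
  [1,1,1,50,0,0,-1.3],
  [1,1,1,50,0,0,-1.3],
])

```text
clock: 19.35
position: [0.5239, 0.0719, 0.1973]
ee_rot: [0.904, 2.489, 0.268]
force: [0.3, 0.7, 0.1]
width: 1.001
```

```bash
python3 -c "
from tgt import *
go([0,80,130],-2.9);go([0,80,76],-2.9)
p=arm.get_image('side');w=pts(p);q=((w-O)@B*1000)-[0,80,0]
cv2.imwrite('pics/s4.png',cv2.resize(p['img'][110:260,180:380],(800,600),interpolation=cv2.INTER_CUBIC))
m=(np.hypot(q[...,0],q[...,1])<75)&(q[...,2]>135)&(q[...,2]<200)
s=q[m];import sys
for z in range(135,200,6):
    t=s[(s[:,2]>=z)&(s[:,2]<z+6)]
    if len(t):print(z,len(t),t.min(0).round(),t.max(0).round())
"
```

```text
t 19.35 bed mm [  0.8  78.6 129.2] spinerr deg [   0.2   -0.3 -137.4] j [-0.86 -0.02  0.51  2.32  0.45  0.37  1.72] F bed [ 0.3  0.7 -0.1] w 1.001
-> [0, 80, 130] shift mm [ 1.5  0.5 -0.8] turn [-0.0044 -0.0016 -0.502 ] deg 28.8
t 19.35 bed mm [  0.8  78.6 129.2] spinerr deg [   0.2   -0.3 -137.4] j [-0.86 -0.02  0.51  2.32  0.45  0.37  1.72] F bed [ 0.3  0.7 -0.1] w 1.001
-> [0, 80, 76] shift mm [ 1.5  0.8 53.2] turn [-0.0044 -0.0016 -0.502 ] deg 28.8
135 206 [-21. -24. 135.] [ 22.  23. 141.]
141 14 [-17. -20. 141.] [ 17.  16. 144.]
153 5 [-42. -42. 156.] [ 31.  36. 158.]
159 23 [-45. -44. 159.] [ 35.  37. 165.]
165 29 [-49. -49. 165.] [ 39.  38. 171.]
171 45 [-51. -52. 171.] [ 55.  39. 177.]
177 51 [-51. -55. 177.] [ 55.  36. 183.]
183 47 [-52. -53. 183.] [ 54.  38. 189.]
189 31 [-50. -52. 189.] [ 44.  34. 195.]
195 21 [-52. -51. 195.] [ 40.  31. 200.]
```

View pics/s4.png

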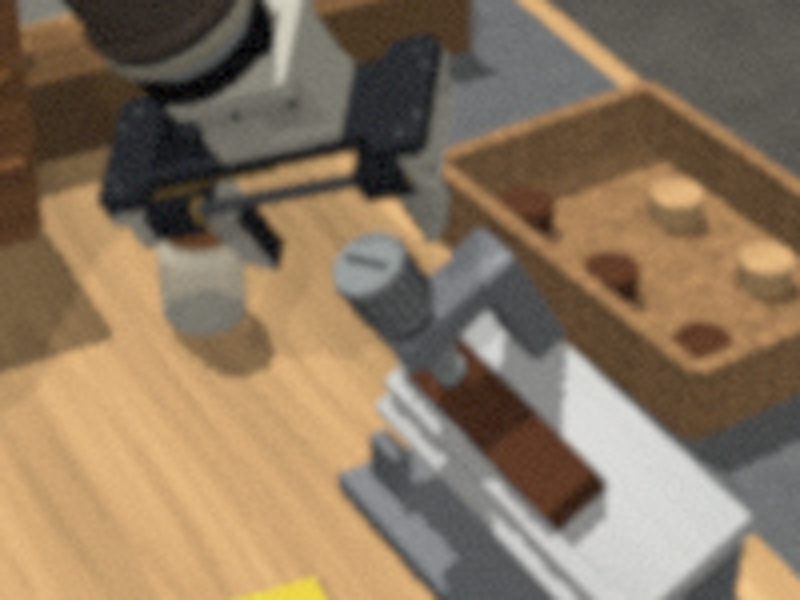

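The crop shows the blank against the stop under the arm at (430,380). The open fingers straddle the knob at (380,270), about 17 mm above its top. I'll go down gently.

play_rows([
  [1,1,1,4,0,0,0],
  [1,1,1,8,0,0,0],
  [1,1,1,13,0,0,0],
  [1,1,1,18,0,0,0],
  [1,1,1,23,0,0,0],
  [1,1,1,28,0,0,0],
  [1,1,1,28,0,0,0],
])

```text
clock: 20.1
position: [0.5374, 0.0739, 0.1724]
ee_rot: [0.911, 2.487, 0.269]
force: [0.0, 0.2, 0.0]
width: 1.003
```

```bash
python3 -c "
from tgt import *
go([0,80,84],-2.4)"
```

```text
t 20.1 bed mm [1.000e-01 7.990e+01 1.008e+02] spinerr deg [   0.2   -0.4 -137.1] j [-0.83  0.06  0.53  2.33  0.39  0.28  1.77] F bed [ 0.1  0.2 -0. ] w 1.003
-> [0, 80, 84] shift mm [ 0.2  0.1 16.8] turn [-0.0055 -0.0007 -0.0071] deg 0.5
```

play_rows([
  [1,0,0,4,0,0,0],
  [1,0,0,8,0,0,0],
  [1,0,0,12,0,0,0],
  [1,0,0,16,0,0,0],
  [1,0,0,16,0,0,0],
  [-1,0,0,16,0,0,0],
  [-1,0,0,16,0,0,0],
  [-1,0,0,16,0,0,0],
  [-1,0,0,16,0,0,0],
  [-1,0,0,16,0,0,0],
], force=30)

```text
clock: 21.1
position: [0.5454, 0.0743, 0.1586]
ee_rot: [0.911, 2.487, 0.269]
force: [-0.3, -0.1, -0.5]
width: 0.614
```

play_rows([
  [-1,0,0,0,0,0,0],
  [-1,0,0,0,0,0,0],
  [-1,0,0,0,0,0,0],
])

```text
clock: 21.4
position: [0.5449, 0.0748, 0.1585]
ee_rot: [0.91, 2.488, 0.269]
force: [-4.8, 2.1, 4.7]
width: 0.473
```

```bash
python3 -c "
from tgt import *
cur();s=arm.observe();print(s['ft_torque'])"
```

```text
t 21.4 bed mm [-0.4 80.4 85.1] spinerr deg [   0.2   -0.3 -137.1] j [-0.8   0.11  0.51  2.33  0.35  0.23  1.82] F bed [-1.7  2.3  6.4] w 0.473
[0.40074586 1.13585725 0.19905745]
```

play_rows([
  [-1,0,0,0,0,0,0.12],
  [-1,0,0,0,0,0,0.24],
  [-1,0,0,0,0,0,0.36],
  [-1,0,0,0,0,0,0.48],
  [-1,0,0,0,0,0,0.6],
  [-1,0,0,0,0,0,0.72],
  [-1,0,0,0,0,0,0.84],
  [-1,0,0,0,0,0,0.96],
  [-1,0,0,0,0,0,1.08],
  [-1,0,0,0,0,0,1.2],
])

```text
clock: 22.4
position: [0.5448, 0.0745, 0.1585]
ee_rot: [2.277, 1.618, 0.622]
force: [-0.7, -1.1, 2.4]
width: 0.473
```

```bash
cat > tq.py <<'E'
from tgt import *
p,T=cur();s=arm.observe();print("F",s["force"].round(1),"torque tool",(s['ft_torque']@T).round(3),"bed",(s['ft_torque']@B).round(3),"eff",s["joint_efforts"].round(2))
E
python3 tq.py
```

```text
t 22.4 bed mm [-0.4 80.2 85.1] spinerr deg [  0.   -0.3 -68.1] j [-1.07  0.12  0.83  2.35  0.12  0.21  0.85] F bed [ 0.5 -1.1  2.5] w 0.473
F [-0.7 -1.1  2.4] torque tool [ 0.526 -0.571 -0.07 ] bed [-0.333  0.701  0.07 ] eff [  1.67 -23.9    0.96 -25.95   0.7   -3.11   1.71]
```

play_rows([
  [-1,0,0,0,0,0,0.1],
  [-1,0,0,0,0,0,0.2],
  [-1,0,0,0,0,0,0.3],
  [-1,0,0,0,0,0,0.4],
  [-1,0,0,0,0,0,0.5],
  [-1,0,0,0,0,0,0.6],
  [-1,0,0,0,0,0,0.7],
  [-1,0,0,0,0,0,0.8],
  [-1,0,0,0,0,0,0.8],
])

```text
clock: 23.3
position: [0.5446, 0.0743, 0.1584]
ee_rot: [2.884, 0.635, 0.771]
force: [-1.8, -0.9, 1.1]
width: 0.473
```

```bash
python3 tq.py
```

```text
t 23.3 bed mm [-0.7 80.  85.1] spinerr deg [ -0.1  -0.3 -22.1] j [-1.24  0.14  1.04  2.35 -0.13  0.21  0.32] F bed [-1.1 -0.9  1.9] w 0.473
F [-1.8 -0.9  1.1] torque tool [-0.029 -0.794  0.018] bed [-0.326  0.724 -0.018] eff [ -1.05 -20.09   3.13 -26.09  -0.58  -3.31  -1.1 ]
```

play_rows([
  [-1,0,0,0,0,0,0.1],
  [-1,0,0,0,0,0,0.2],
  [-1,0,0,0,0,0,0.3],
  [-1,0,0,0,0,0,0.4],
  [-1,0,0,0,0,0,0.5],
  [-1,0,0,0,0,0,0.6],
  [-1,0,0,0,0,0,0.7],
  [-1,0,0,0,0,0,0.7],
])

```text
clock: 24.1
position: [0.5444, 0.0743, 0.1582]
ee_rot: [-2.928, 0.391, -0.771]
force: [-2.6, -1.8, 2.8]
width: 0.471
```

```bash
python3 tq.py; python3 -c "
from tgt import *
p=arm.get_image('side');c=proj(p,O+B@[0,.08,.06]).ravel().astype(int)
cv2.imwrite('pics/s5.png',cv2.resize(p['img'][c[1]-50:c[1]+70,c[0]-60:c[0]+100],(800,600),interpolation=cv2.INTER_CUBIC))"
```

```text
t 24.1 bed mm [-0.9 80.  85.1] spinerr deg [-0.2 -0.3 17.9] j [-1.35  0.18  1.2   2.36 -0.42  0.22 -0.09] F bed [-0.9 -1.7  3.8] w 0.471
F [-2.6 -1.8  2.8] torque tool [-0.321 -0.882  0.02 ] bed [-0.034  0.938 -0.022] eff [ -0.34 -18.14   4.76 -26.14  -0.86  -3.36  -1.04]
```

View pics/s5.png

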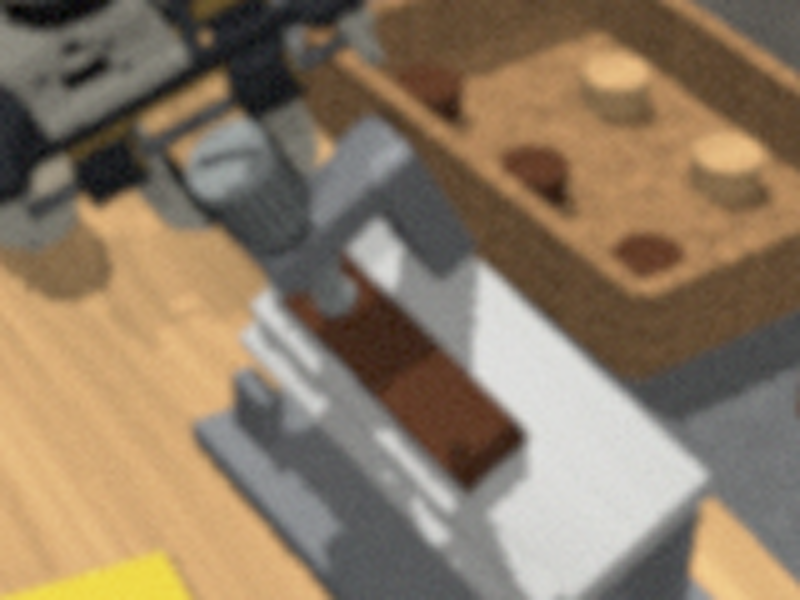

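The fingers hold the knob, its slot has turned, and the foot at (335,290) is at or close to the blank. j3 is near its limit, so I'll let go, wind back and regrip.

play_rows([
  [1,0,0,0,0,0,0],
  [1,0,0,0,0,0,0],
  [1,0,0,0,0,0,0],
  [1,0,0,0,0,0,-0.14],
  [1,0,0,0,0,0,-0.28],
  [1,0,0,0,0,0,-0.42],
  [1,0,0,0,0,0,-0.56],
  [1,0,0,0,0,0,-0.7],
  [1,0,0,0,0,0,-0.84],
  [1,0,0,0,0,0,-0.98],
])

```text
clock: 25.15
position: [0.5445, 0.0744, 0.1584]
ee_rot: [2.702, 1.024, 0.727]
force: [-0.1, 0.2, -0.4]
width: 0.998
```

play_rows([
  [1,0,0,0,0,0,-0.14],
  [1,0,0,0,0,0,-0.28],
  [1,0,0,0,0,0,-0.42],
  [1,0,0,0,0,0,-0.56],
  [1,0,0,0,0,0,-0.7],
  [1,0,0,0,0,0,-0.84],
  [1,0,0,0,0,0,-0.98],
  [1,0,0,0,0,0,-1.12],
  [1,0,0,0,0,0,-1.26],
  [1,0,0,0,0,0,-1.26],
])

```text
clock: 26.15
position: [0.5447, 0.0743, 0.1585]
ee_rot: [1.468, 2.253, 0.414]
force: [0.6, -0.2, -0.2]
width: 1.001
```

```bash
python3 tq.py;python3 -c "
from tgt import *
go([0,80,84],-2.35)"
```

```text
t 26.15 bed mm [-0.6 80.  85.2] spinerr deg [   0.2   -0.4 -111.2] j [-0.89  0.11  0.61  2.34  0.29  0.22  1.43] F bed [ 0.4 -0.2 -0.4] w 1.001
F [ 0.6 -0.2 -0.2] torque tool [0.556 0.289 0.051] bed [ 0.069  0.623 -0.053] eff [  0.47 -27.96   1.43 -25.76   0.81  -2.58   2.19]
t 26.15 bed mm [-0.6 80.  85.2] spinerr deg [   0.2   -0.4 -111.2] j [-0.89  0.11  0.61  2.34  0.29  0.22  1.43] F bed [ 0.4 -0.2 -0.4] w 1.001
-> [0, 80, 84] shift mm [-0.2  0.5  1.2] turn [-5.800e-03 -2.000e-04 -4.098e-01] deg 23.5
```

Reversible. Wind back a little more, then regrip and turn.

play_rows([
  [1,0,0,0,0,0,-0.14],
  [1,0,0,0,0,0,-0.28],
  [1,0,0,0,0,0,-0.41],
  [1,0,0,1,0,0,-0.41],
  [-1,0,0,1,0,0,-0.41],
  [-1,0,0,1,0,0,-0.41],
  [-1,0,0,1,0,0,-0.41],
  [-1,0,0,1,0,0,-0.41],
  [-1,0,0,1,0,0,-0.41],
  [-1,0,0,1,0,0,-0.41],
])

```text
clock: 27.15
position: [0.5452, 0.0744, 0.1576]
ee_rot: [0.965, 2.471, 0.283]
force: [-0.3, -0.1, -0.1]
width: 0.526
```

play_rows([
  [-1,0,0,0,0,0,0],
  [-1,0,0,0,0,0,0],
  [-1,0,0,0,0,0,0.12],
  [-1,0,0,0,0,0,0.24],
  [-1,0,0,0,0,0,0.36],
  [-1,0,0,0,0,0,0.48],
  [-1,0,0,0,0,0,0.6],
  [-1,0,0,0,0,0,0.72],
  [-1,0,0,0,0,0,0.84],
  [-1,0,0,0,0,0,0.96],
])

```text
clock: 28.15
position: [0.5449, 0.0747, 0.1575]
ee_rot: [2.083, 1.813, 0.572]
force: [-3.3, 1.1, 2.3]
width: 0.472
```

```bash
python3 tq.py
```

```text
t 28.15 bed mm [-0.8 80.3 84.2] spinerr deg [  0.1  -0.4 -79.4] j [-1.01  0.12  0.76  2.34  0.17  0.21  0.99] F bed [-1.6  1.2  3.6] w 0.472
F [-3.3  1.1  2.3] torque tool [ 0.98   0.264 -0.176] bed [0.441 0.915 0.171] eff [  3.29 -25.     2.35 -26.13   0.87  -2.98   1.74]
```

play_rows([
  [-1,0,0,0,0,0,0.12],
  [-1,0,0,0,0,0,0.24],
  [-1,0,0,0,0,0,0.36],
  [-1,0,0,0,0,0,0.48],
  [-1,0,0,0,0,0,0.6],
  [-1,0,0,0,0,0,0.72],
  [-1,0,0,0,0,0,0.84],
  [-1,0,0,0,0,0,0.96],
])

```text
clock: 28.95
position: [0.545, 0.0747, 0.1576]
ee_rot: [2.866, 0.683, 0.767]
force: [-0.2, -0.2, 1.1]
width: 0.473
```

```bash
python3 tq.py
```

```text
t 28.95 bed mm [-0.7 80.4 84.3] spinerr deg [ -0.1  -0.3 -24.1] j [-1.22  0.14  1.02  2.35 -0.12  0.2   0.33] F bed [ 0.3 -0.2  1. ] w 0.473
F [-0.2 -0.2  1.1] torque tool [ 0.366 -0.576 -0.163] bed [0.099 0.676 0.161] eff [  2.13 -21.53   2.82 -25.78   0.85  -3.16   1.35]
```

play_rows([
  [-1,0,0,0,0,0,0.1],
  [-1,0,0,0,0,0,0.2],
  [-1,0,0,0,0,0,0.3],
  [-1,0,0,0,0,0,0.4],
  [-1,0,0,0,0,0,0.4],
  [1,0,0,0,0,0,0.4],
  [1,0,0,0,0,0,0.4],
  [1,0,0,0,0,0,0.4],
  [1,0,0,0,0,0,0.4],
  [1,0,0,-10,0,0,0.4],
])

```text
clock: 29.95
position: [0.5401, 0.0731, 0.166]
ee_rot: [-3.032, -0.1, -0.804]
force: [0.5, -0.0, -0.1]
width: 0.86
```

```bash
python3 tq.py
```

```text
t 29.95 bed mm [-0.8 79.  94. ] spinerr deg [-0.2 -0.3 -1.1] j [-1.42  0.14  1.24  2.36 -0.2   0.23  0.04] F bed [ 0.4 -0.1 -0.3] w 0.86
F [ 0.5 -0.  -0.1] torque tool [-0.07  -0.595 -0.017] bed [-0.082  0.594  0.015] eff [ 13.83 -13.14  -2.44 -25.81  -2.52  -3.82   2.14]
```

play_rows([
  [1,0,0,-20,0,0,0],
  [1,0,0,-45,0,0,0],
  [1,0,0,-75,0,0,0],
  [1,0,0,-105,0,0,0],
  [1,0,0,-140,0,0,0],
  [1,0,0,-140,0,0,0],
])

```text
clock: 30.55
position: [0.4712, 0.072, 0.2771]
ee_rot: [3.034, 0.102, 0.808]
force: [1.4, 2.0, 0.0]
width: 0.999
```

```bash
python3 meas.py; python3 -c "
from tgt import *
ims=[]
p=arm.get_image('side')
c=proj(p,O+B@[0,.08,.06]).ravel().astype(int);ims.append(cv2.resize(p['img'][c[1]-40:c[1]+56,c[0]-44:c[0]+84],(800,600),interpolation=cv2.INTER_CUBIC))
cv2.imwrite('pics/s6.png',ims[0])"
```

```text
t 30.55 bed mm [ -4.9  81.2 224.7] spinerr deg [-0.4 -0.2 -1.2] j [-1.26 -0.35  0.62  2.27  0.69  0.82 -0.96] F bed [ 1.3  1.9 -0.7] w 0.999
side 684 [-48.2 -45.1  15.5  97.3 103.1] [-18.6  17.9]
top 813 [-43.9 -43.3  10.6 103.8 104.7] [-18.6  18.6]
```

View pics/s6.png

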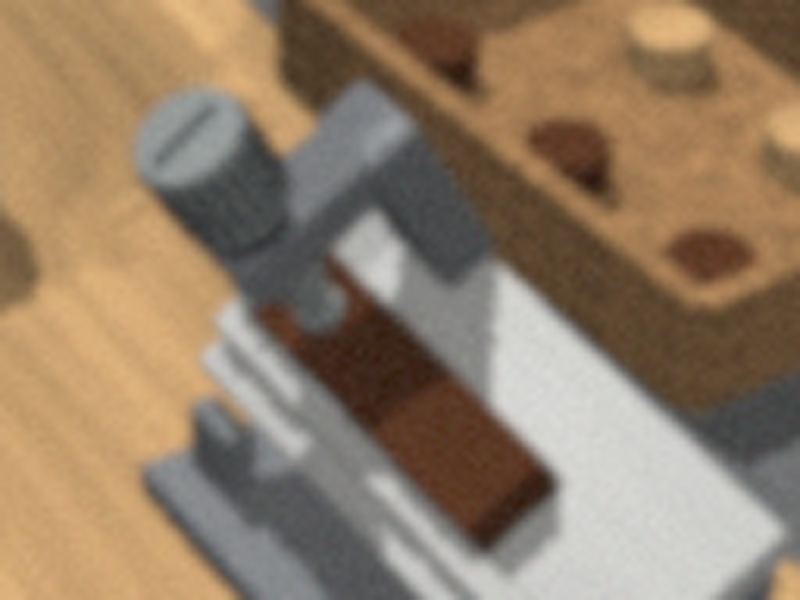

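The blank is clamped and the foot at (325,305) sits on it. As a check that the knob really turned through the full angle, I'll compare its slot direction with the start.

```bash
python3 -c "
from tgt import *
g=np.linspace(-.019,.019,77);X,Y=np.meshgrid(g,g)
P=O+np.stack([X,.08+Y,0*X+.139],-1).reshape(-1,3)@B.T
for n in('side','top'):
    p=arm.get_image(n);uv=proj(p,P).reshape(77,77,2).astype(np.float32)
    for nm,im in(('start',np.load(n+'.npz')['img']),('now',p['img'])):
        a=cv2.cvtColor(cv2.remap(im,uv[...,0],uv[...,1],cv2.INTER_LINEAR),cv2.COLOR_BGR2GRAY).astype(float)
        a[X**2+Y**2>.016**2]=255
        m=a<np.percentile(a[X**2+Y**2<.016**2],14)
        d=np.c_[X[m],Y[m]];d=d-d.mean(0);v=np.linalg.svd(d,full_matrices=False);e=v[2][0]
        print(n,nm,'slot deg',round(np.degrees(np.arctan2(e[1],e[0]))%180,1),'aspect',round(v[1][0]/v[1][1],1))
"; python3 -c "print('expected change',(-__import__('math').degrees(5.02))%180)"
```

```text
side start slot deg 114.0 aspect 5.9
side now slot deg 5.0 aspect 5.8
top start slot deg 114.1 aspect 7.0
top now slot deg 91.0 aspect 6.2
expected change 72.37518684432678
```

The side view gives a slot change of 71° (mod 180°), against 72° expected for 5.0 rad, so the grip did not slip. The top value looks blocked by the gripper. Handing in.

```bash
python3 -c "
from tgt import *
cur();arm.sign_off()"
```

```text
t 30.8 bed mm [ -4.2  81.8 223.3] spinerr deg [-0.2 -0.3 -1.1] j [-1.26 -0.34  0.63  2.27  0.68  0.81 -0.95] F bed [-0.5 -0.7  0.4] w 0.999
the job is handed in; nothing more can be done
```

The blank is against the end stop and clamped, and I handed the job in at about 31 s of the 61 s allowed. I slid it along the ledge until it met the stop, at about 4 N. Then I turned the knob clockwise by about 5.0 rad in two grips, let go and backed clear.

**What the last checks showed**
- **Blank:** its tail is at y ≈ −45 mm and it is centred across the bed against the ledge. Both cameras agree to about 2 mm, and the reading did not change when the blank was clamped.
- **Knob:** the slot turned by 71° (mod 180°) in the side view, against 72° expected. Even from the highest possible start of the spindle, that means the ratchet slipped at least 1.6 rad, about a quarter turn.
- **Torque:** it read about 0.16–0.18 N m in the second grip, where the ratchet should slip.
- **Robot:** the gripper is open, well above the clamp and reads no contact force.

**What failed or disagreed**
- **First descent:** it ended in an awkward arm pose and fell short, so I backed out and came in again.
- **First push:** it went over the blank without touching it, because the finger tips sit about 27 mm behind the reported TCP. I corrected for that from then on.
- **Knob slot, top view:** the final reading disagreed with the side view (91° against 5°). I took it to be the gripper hiding the knob, but did not check that.
- **Not measured:** I inferred the spindle's grip force from the torque and knob angle. I did not measure the jar, slice and brush again at the end, though the arm touched nothing near them.

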